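# Set the specimen number on the test bench selector

### The arm

A 6-joint arm with a two-finger parallel gripper is mounted at the origin on the work surface. World frame = base frame: x ahead of the robot, y to its left, z up, the work surface at z = 0. Lengths are in m, angles in rad, forces in N, time in s.
With the tool pointing down it reaches from about 0.375 to 0.75 m from the base axis. Payload 9 kg.
Tool frame: the origin (TCP) lies between the finger pads; the fingertips stand 22 mm ahead of it and the grasp point (between the pads) lies 3 mm ahead of it (bot.tips_ahead is the x of the fingertips in the tool frame, in m); x points along the fingers, y is the direction in which the jaws open and shut, and the axes are right-handed (so a half turn about x gives the same grasp; the last joint's range is limited). The gripper opens to 85 mm and grips with 20 to 120 N. Pads are 22 mm wide; open, the fingers measure 114 mm over their backs; the gripper's body (76 mm by 85 mm) begins 54 mm behind the grasp point. The pads swing forward as they close: fully open they stand 13 mm farther back than shut.
Start: joints at [-1.564, 0.104, 0.097, 1.564, 0, 1.353], TCP at [0.134, -0.585, 0.253] pointing down, gripper open.
Joint ranges: [-2.99, 2.99], [-0.84, 1.86], [-1.1, 1.16], [-1.84, 2.11], [-1.51, 1.56], [-3.14, 3.14]. Speed limits (rad/s): [2.22, 2.22, 2.57, 3.14, 3.14, 3.14].

### API

Orientations are given as a 3x3 rotation matrix whose columns are the frame's x, y, z axes.
In Python, from rig import bot, effector, optics gives the robot as it stands. Calls block until the motion is done:
- bot.goto(position, orientation): joint-space move of the TCP to a pose.
- bot.line_to(position, orientation=None, speed=0.15): straight line of the TCP; orientation=None keeps the orientation; speed is the mean speed in m/s.
- bot.movej(angles): joint-space move.
- effector.gripper_to(opening, grip_force=None): opening from 0.0 (shut) to 1.0 (fully open); grip_force is the grip in N (None keeps the last); returns when the fingers have stopped.
- bot.pause(seconds).
- bot.inverse_kinematics(position, orientation): joint angles nearest the present ones, or None.
- bot.get_obs(): the state.
- optics.grab_frame(name): name is "side" or "top" or "wrist"; returns the picture (480x640x3 uint8, red, green, blue); there is no depth.
- optics.get_calibration(name): a dict with "fx", "fy", "cx", "cy" (pixels), "eye" and "orientation" of the camera in the world; the wrist camera has in their place "mount" (4x4, takes a point from camera to tool coordinates, whose origin is the TCP and whose axes are the tool frame's). Camera axes: x right, y down, z forward; pixel columns grow to the right and rows downward; lengths in m; the calibration is good to about 2 mm. A picture is of the moment at which its call begins: read the wrist's pose just before it. get_calibration takes no time and is no camera call.
A pose or a line that the arm cannot do raises bot.IKError and nothing moves.
- bot.finish_job(): hands the job in, once; it reports no verdict.
The state is a dict: "t": time; "joint_positions": joint angles; "joint_velocities": joint speeds; "joint_efforts": joint torques, N m; "tool_pos": TCP position; "ee_rot": TCP orientation; "force": force on the tool from outside, world axes, zero at the start; "wrist_torque": the same for the moment, N m; "grip_width": opening from 0.0 (shut) to 1.0 (fully open).
Only numpy, scipy, OpenCV 4.12 (cv2) and the standard library are available. Lean on these libraries where they do the work, as an engineer would, in place of code of your own. Each camera call takes 0.05 s, during which the arm holds its last target. There are 200 camera calls.

### The job

Specimen number 6 is next in the testing machine: on the white selector box, swing the orange guard clear of the knob, then turn the knob until the 6 stands squarely in the middle of the small window. Then swing the guard back over the knob as far as it goes, and leave the things lying round the box where they are.

Things in the scene. Friction and masses are not known exactly. Their poses are not given: they have to be found in the camera images.
- console: White selector box, fixed, 194 mm deep (x), 250 wide (y), 118 high. Origin: centre of its underside; x away from the robot, y left, z up; yaw varies. The panel on its -x side rises at 27 deg from a 50 mm front edge to a ridge at x +36.7 mm; the far side falls at 63 deg. In the box frame a = (-0.454, 0, 0.891) is the panel's outward normal, n = (0.891, 0, 0.454) points up the panel.
- knob_grip (a point): Mid-height of the grip of the round black ribbed knob (56 mm diameter, 34 mm long), on the dial axis, which is parallel to a, so 27 deg from vertical. The point is at (-22.3, -30, 114.9) mm in the box frame, 24 mm above the panel; the knob's top is 38 mm above it. The point turns with the knob, z along a. Only the guard stands within 70 mm of this axis.
- dial (a joint): Turn of knob and numbered drum (one piece), rad; grows anticlockwise seen looking down on the panel. Number k (0 to 9) is centred in the window at k x 0.6283 (6 at 3.770). Stops at -0.06 and 5.72. Starts 1.7 to 3.6 rad below the 6. Friction of 0.25 N m holds it wherever it is left; no clicks. The white line on the knob points to the side of number 0.
- window (a point): Centre of the 40 x 40 mm window, black-framed, in the far slope, with a red mark on the frame left and right. It faces away from the robot and up. The 120 mm drum behind it carries black numerals 0 to 9, 30 mm tall, 18 mm wide, 38 mm apart round the rim, upright for a viewer beyond the box (+x side); the wanted one must stand midway between the frame's sides.
- guard (a joint): Swing of the orange guard, rad: 0 = closed, paddle centred over the knob, at its stop; grows as it swings up the panel, away from the robot (anticlockwise seen looking down on the panel); stop at 2.0. From 1.0 it is clear of the knob; from 1.6 a hand has room on the knob at any yaw. Friction (0.12 N m, 1.4 N at the handle) keeps it where left. Starts 0 to 0.2.
- guard_handle (a point): Grip point on the guard's black handle post, a 16 mm cylinder along a, 46 mm tall, standing on the paddle's centre. The point is 85 mm from the pivot axis, 80 mm above the panel, 29 mm above the paddle and 17 mm below the post's top. The paddle is a disc 60 mm in diameter, 6 mm thick, its underside 45 mm above the panel, 7 mm above the knob.
- guard_pivot (a point): Where the guard's pivot axis (parallel to a) meets the panel, at (-11.4, 55, 93.5) mm in the box frame, 85 mm to the left (+y) of the dial axis. At guard angle u the handle point is pivot + 85 mm x (sin u n - cos u y) + 80 mm x a, y being the box's y axis.
- puck: Loose black round weight, 60 mm in diameter, 32 mm high; origin at the centre of its underside. Bystander.
- case: Loose orange case, 70 x 120 x 34 mm; origin at the centre of its underside. Bystander.
- coupon: Loose aluminium tensile specimen (dog-bone), 160 x 26 x 12 mm, long along its x; origin at the centre of its underside. Bystander.

How it is judged:
On the way, in this order (a step that is already met when the one before it is completed fails the run):
1. the guard is swung clear of the knob (1.0 rad or more) (value of joint guard above 1 rad), for 0.2 s.
2. with the guard clear, the 6 stands in the middle of the window (dial within 0.11 rad of 3.770) and stays (value of joint dial between 3.65992 and 3.87992 rad and value of joint guard above 0.8 rad and velocity of joint dial between -0.1 and 0.1 rad/s), for 0.3 s.
3. the guard is back over the knob (under 0.25 rad) (value of joint guard below 0.25 rad), for 0.2 s.
At the end, for the whole second after the job is handed in: The dial stands at rest within 0.11 rad of 3.770 (6 centred in the window to about 6 mm), the guard is closed to under 0.25 rad and at rest, and the weight, the case and the specimen lie within 30 mm of where they began (value of joint dial between 3.65992 and 3.87992 rad and value of joint guard below 0.25 rad and velocity of joint dial between -0.05 and 0.05 rad/s and velocity of joint guard between -0.05 and 0.05 rad/s and distance of each of puck, case, coupon from where it was at the start of the episode below 0.03 m); the robot touches nothing.
It fails at once if the weight is pushed away (30 mm or more) (distance of puck from where it was at the start of the episode above 0.03 m).
It fails at once if the case is pushed away (30 mm or more) (distance of case from where it was at the start of the episode above 0.03 m).
It fails at once if the specimen is pushed away (30 mm or more) (distance of coupon from where it was at the start of the episode above 0.03 m).
It also fails if it takes over 72 s, if anything falls off the work surface, if the arm or the gripper's body presses on something with over 40 N, if the wrist force passes 120 N, or if a joint passes its speed limit or range.

## Working session

There is one attempt and no reset: what is moved stays moved. The work goes in short steps, each a Python script; the robot and the scene stay as the last script left them, time stands still between calls to the robot, and variables do not carry over. Pictures are saved under pics/ and viewed, about 8 in all and at most 12, crops included, and the job is handed in when it is done.

```bash
ls; mkdir -p pics
python3 - <<'E'
from rig import bot, effector, optics
import cv2,numpy as np
for n in("top","side"):
    im=optics.grab_frame(n); cv2.imwrite(f"pics/{n}0.png",im[:,:,::-1])
    print(n,optics.get_calibration(n))
print(optics.get_calibration("wrist")); print(bot.get_obs())
E
```

```text
pics
top {'fx': 496.5212182547751, 'fy': 496.5212182547751, 'cx': 329.275299929544, 'cy': 242.46754010882754, 'eye': array([0.46068754, 0.01843116, 0.93014668]), 'orientation': array([[-0.01053078, -0.99254715,  0.12140536],
       [-0.99983195,  0.00862972, -0.01617397],
       [ 0.01500573, -0.12155528, -0.99247123]])}
side {'fx': 436.98030121722707, 'fy': 436.98030121722707, 'cx': 317.04884133773885, 'cy': 234.20614928119153, 'eye': array([0.34113863, 0.66152207, 0.57790758]), 'orientation': array([[-0.93031562, -0.21818028,  0.29480537],
       [-0.36646396,  0.52069924, -0.77108785],
       [ 0.01473123, -0.82539061, -0.56436985]])}
{'fx': 330.6770130862296, 'fy': 330.6770130862296, 'cx': 319.60969105520934, 'cy': 235.46143484447157, 'mount': array([[-3.63089605e-04, -3.20642306e-01,  9.47200285e-01,
        -1.20913534e-01],
       [ 9.99999831e-01, -5.45719675e-04,  1.98594459e-04,
        -2.98753746e-04],
       [ 4.53228046e-04,  9.47200197e-01,  3.20642450e-01,
        -8.24665996e-02],
       [ 0.00000000e+00,  0.00000000e+00,  0.00000000e+00,
         1.00000000e+00]])}
{'t': 0.1, 'joint_positions': array([-1.56367156e+00,  1.04649477e-01,  9.65376043e-02,  1.56389889e+00,
        8.75182987e-06,  1.35308250e+00]), 'joint_velocities': array([-0.00043704, -0.0008041 ,  0.00237154,  0.00094982,  0.00027144,
        0.00019432]), 'joint_efforts': array([ 6.98980744e-03, -5.58205891e+01,  5.04720318e+01,  1.29672539e-02,
       -2.71179479e-04,  5.93643747e-07]), 'tool_pos': array([ 0.13377107, -0.58461496,  0.25258909]), 'ee_rot': array([[ 9.90690259e-08,  2.22949016e-01, -9.74830106e-01],
       [ 1.21447230e-03, -9.74829388e-01, -2.22948851e-01],
       [-9.99999263e-01, -1.18388208e-03, -2.70861980e-04]]), 'force': array([-0.65363145,  0.24291299,  0.22678878]), 'wrist_torque': array([ 0.00035754, -0.01414829,  0.01656353]), 'grip_width': 1.0017303932539798}
```

View pics/top0.png

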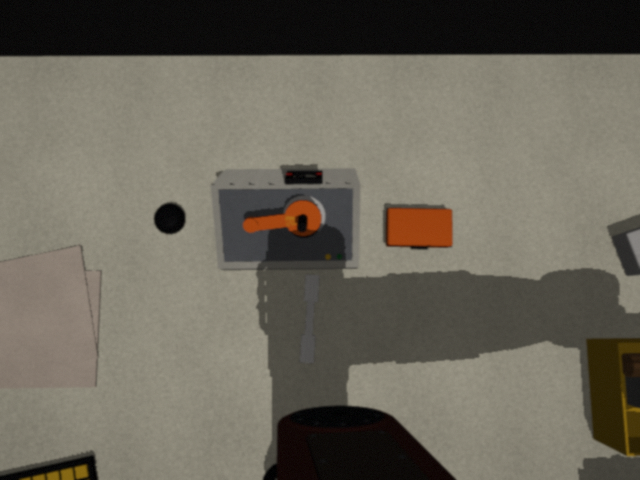

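View pics/side0.png

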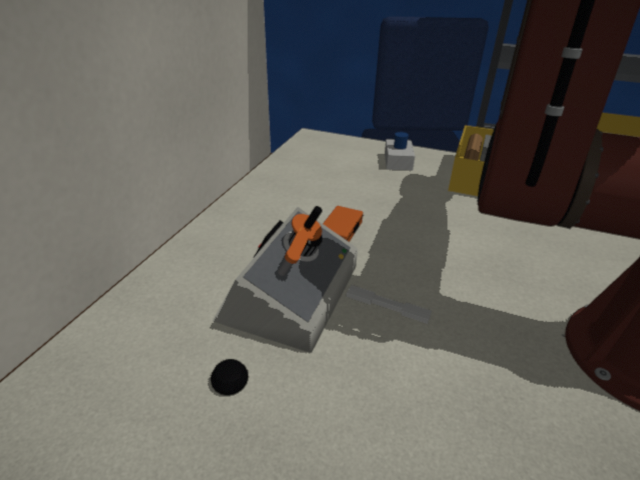

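Top view: box spans about (214–358, 170–269), post near (302,222), paddle (304,216), window (303,177), puck (170,218), case (420,228), coupon (309,318). Side view shows the box at (215–355, 210–350) and the post top at (316,210). I'll zoom in next.

```bash
python3 - <<'E'
import cv2,numpy as np
t=cv2.imread("pics/top0.png");s=cv2.imread("pics/side0.png")
a=cv2.resize(t[160:280,205:365],None,fx=5,fy=5,interpolation=cv2.INTER_CUBIC)
b=cv2.resize(s[200:350,210:360],None,fx=4,fy=4,interpolation=cv2.INTER_CUBIC)
g=lambda m:np.clip(255*(m/255.)**.5,0,255).astype('uint8')
cv2.imwrite("pics/topc.png",g(a));cv2.imwrite("pics/sidec.png",g(b))
E
cat > h.py <<'E'
import numpy as np
def ray(c,px,R=None,eye=None):
    R=c["orientation"] if R is None else R; eye=c["eye"] if eye is None else eye
    d=R@np.array([(px[0]-c["cx"])/c["fx"],(px[1]-c["cy"])/c["fy"],1]); return np.array(eye),d/np.linalg.norm(d)
def on_z(r,z): return r[0]+r[1]*(z-r[0][2])/r[1][2]
def tri(*rs):
    A=[np.eye(3)-np.outer(d,d) for _,d in rs]
    p=np.linalg.solve(sum(A),sum(M@e for M,(e,_) in zip(A,rs)))
    return p,[np.linalg.norm(M@(p-e)) for M,(e,_) in zip(A,rs)]
E
```

```text
(no output)
```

View pics/topc.png

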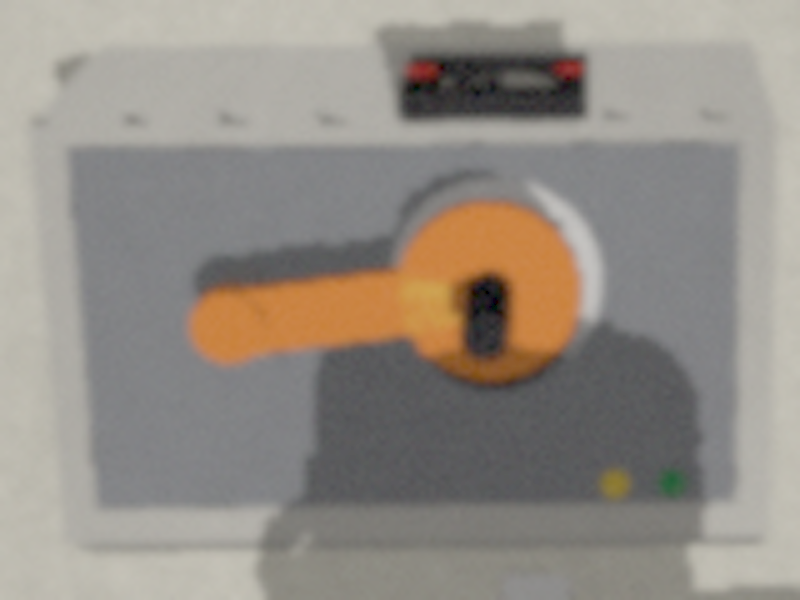

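View pics/sidec.png

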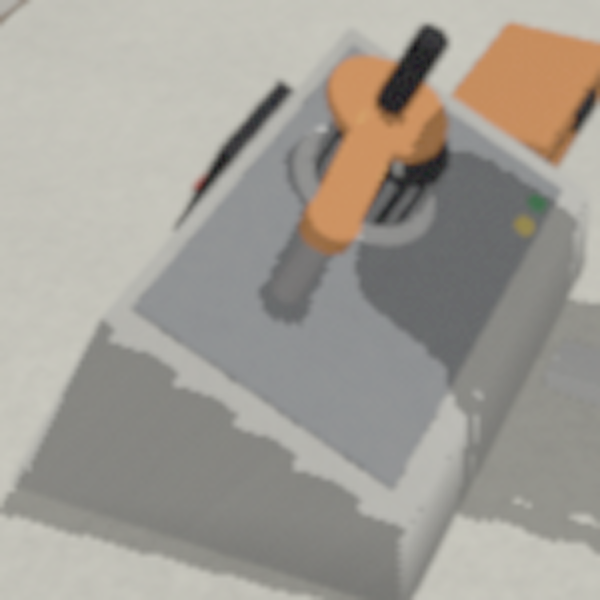

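Crops: post top at full-image (302.4,228) in top and (318,210) in side. Ridge corners are (212,184.4) and (360,183.6) in top, (235.5,279.5) and (298,208.8) in side.

```bash
cat >> h.py <<'E'
c27,s27=np.cos(np.radians(27)),np.sin(np.radians(27))
def box(yaw,org):
    Rb=np.array([[np.cos(yaw),-np.sin(yaw),0],[np.sin(yaw),np.cos(yaw),0],[0,0,1.]])
    return Rb,lambda p:Rb@(np.array(p)/1000)+org
E
python3 - <<'E'
from rig import optics
from h import *
T,S=[optics.get_calibration(n) for n in("top","side")]
P={}
for n,t,s in [("posttop",(302.4,228.2),(317.5,209.5)),("postbase",(302.4,217.5),(308,226)),("ridgeL",(212,184.4),(235.5,279.5)),("ridgeR",(360,183.6),(298,208.75)),("frontL",(221,267.5),(311,331.5)),("pivot",(250.4,225),(293,257))]:
    P[n],r=tri(ray(T,t),ray(S,s)); print(n,P[n].round(4),np.round(r,4))
for n,t,z in [("puck",(170,218),.032),("case",(420,228),.034),("coupon",(309,318),.012),("ridgeL",(212,184.4),.118),("ridgeR",(360,183.6),.118),("frontL",(220.5,268),.05),("frontR",(358,267),.05)]: print(n,on_z(ray(T,t),z).round(4))
d=P["ridgeL"]-P["ridgeR"]; yaw=np.arctan2(-d[0],d[1]); print("w",np.linalg.norm(d),"yaw",yaw)
Rb,_=box(yaw,0); mid=(P["ridgeL"]+P["ridgeR"])/2
print("org",mid-Rb@[.0367,0,.118])
E
```

```text
posttop [0.5753 0.0472 0.1808] [0.0007 0.0007]
postbase [0.5959 0.0478 0.142 ] [0.0021 0.0021]
ridgeL [0.6593 0.2001 0.1137] [0.001 0.001]
ridgeR [ 0.6583 -0.0485  0.1107] [0.0024 0.0024]
frontL [0.526  0.1974 0.0437] [0.0001 0.0001]
pivot [0.5868 0.1326 0.1334] [0.001 0.001]
puck [0.6181 0.294  0.032 ]
case [ 0.5955 -0.1625  0.034 ]
coupon [0.4342 0.042  0.012 ]
ridgeL [0.6592 0.1996 0.118 ]
ridgeR [ 0.6589 -0.0473  0.118 ]
frontL [0.5245 0.197  0.05  ]
frontR [ 0.524  -0.0465  0.05  ]
w 0.2486681467628528 yaw -0.003981380465431924
org [ 0.62209997  0.07596686 -0.00582059]
```

```bash
cat >> h.py <<'E'
ORG=np.array([.622,.0762,0]); YAW=-0.002
Rb,W=box(YAW,ORG)
a=Rb@[-s27,0,c27]; n=Rb@[c27,0,s27]; yb=Rb@[0,1.,0]
PIV=W([-11.4,55,93.5]); KN=W([-22.3,-30,114.9])
def handle(u): return PIV+.085*(np.sin(u)*n-np.cos(u)*yb)+.080*a
def rot(th,s=1):  # tool pointing into panel, jaws at angle th anticlockwise from n (seen looking down on panel)
    x=-a; y=s*(np.cos(th)*n+np.sin(th)*yb); return np.column_stack([x,y,np.cross(x,y)])
def tcp(grasp,R): return grasp-.003*R[:,0]
E
python3 - <<'E'
from rig import bot
from h import *
print(handle(.1).round(4),(handle(.1)+.017*a).round(4))
for s in(1,-1):
  for u in(.1,.6,1.2,1.8):
    for k in (u,0): print(s,u,k,np.round(bot.inverse_kinematics(tcp(handle(u),rot(k,s)),rot(k,s)),2) if bot.inverse_kinematics(tcp(handle(u),rot(k,s)),rot(k,s)) is not None else None)
  R=rot(.1,s);q=bot.inverse_kinematics(tcp(handle(.1)+.1*a,R),R);print('pre',q)
  for th in np.arange(-3.2,3.3,.4):
    q=bot.inverse_kinematics(tcp(KN,rot(th,s)),rot(th,s)); print('knob',s,th.round(2),None if q is None else np.round(q,2))
E
```

```text
[0.5818 0.0467 0.1686] [0.5741 0.0467 0.1838]
1 0.1 0.1 [-0.19 -0.55 -0.7   0.96  0.08  1.31]
1 0.1 0 [-0.19 -0.55 -0.7   0.96  0.08  1.41]
1 0.6 0.6 [-0.14 -0.42 -0.58  0.95  0.06  0.85]
1 0.6 0 [-0.14 -0.42 -0.58  0.95  0.06  1.45]
1 1.2 1.2 [-0.06 -0.32 -0.47  0.95  0.02  0.32]
1 1.2 0 [-0.06 -0.32 -0.47  0.95  0.02  1.52]
1 1.8 1.8 [ 0.04 -0.27 -0.43  0.94 -0.02 -0.19]
1 1.8 0 [ 0.04 -0.27 -0.43  0.94 -0.02  1.61]
pre [-0.20658174 -0.70729384 -0.63960283  1.17572025  0.09236291  1.28799021]
knob 1 -3.2 [-0.18 -0.46 -0.74  0.83  0.08 -1.67]
knob 1 -2.8 [-0.18 -0.46 -0.74  0.83  0.08 -2.07]
knob 1 -2.4 [-0.18 -0.46 -0.74  0.83  0.08 -2.47]
knob 1 -2.0 [-0.18 -0.46 -0.74  0.83  0.08 -2.87]
knob 1 -1.6 [-0.18 -0.46 -0.74  0.83  0.08  3.01]
knob 1 -1.2 [-0.18 -0.46 -0.74  0.83  0.08  2.61]
knob 1 -0.8 [-0.18 -0.46 -0.74  0.83  0.08  2.21]
knob 1 -0.4 [-0.18 -0.46 -0.74  0.83  0.08  1.81]
knob 1 -0.0 [-0.18 -0.46 -0.74  0.83  0.08  1.41]
knob 1 0.4 [-0.18 -0.46 -0.74  0.83  0.08  1.01]
knob 1 0.8 [-0.18 -0.46 -0.74  0.83  0.08  0.61]
knob 1 1.2 [-0.18 -0.46 -0.74  0.83  0.08  0.21]
kno
[... 862 characters left out ...]
-1 -2.0 [-0.18 -0.46 -0.74  0.83  0.08  0.27]
knob -1 -1.6 [-0.18 -0.46 -0.74  0.83  0.08 -0.13]
knob -1 -1.2 [-0.18 -0.46 -0.74  0.83  0.08 -0.53]
knob -1 -0.8 [-0.18 -0.46 -0.74  0.83  0.08 -0.93]
knob -1 -0.4 [-0.18 -0.46 -0.74  0.83  0.08 -1.33]
knob -1 -0.0 [-0.18 -0.46 -0.74  0.83  0.08 -1.73]
knob -1 0.4 [-0.18 -0.46 -0.74  0.83  0.08 -2.13]
knob -1 0.8 [-0.18 -0.46 -0.74  0.83  0.08 -2.53]
knob -1 1.2 [-0.18 -0.46 -0.74  0.83  0.08 -2.93]
knob -1 1.6 [-0.18 -0.46 -0.74  0.83  0.08  2.95]
knob -1 2.0 [-0.18 -0.46 -0.74  0.83  0.08  2.55]
knob -1 2.4 [-0.18 -0.46 -0.74  0.83  0.08  2.15]
knob -1 2.8 [-0.18 -0.46 -0.74  0.83  0.08  1.75]
knob -1 3.2 [-0.18 -0.46 -0.74  0.83  0.08  1.35]
```

```bash
cat >> h.py <<'E'
WIN=W([52,-30,88])
def view_pose(mount,dist=.22,t=.3):
    x=Rb@[-np.sin(t),0,-np.cos(t)]; z=Rb@[-np.cos(t),0,np.sin(t)]; R=np.column_stack([x,np.cross(z,x),z])
    return WIN-dist*(R@mount[:3,2])-R@mount[:3,3],R
E
python3 - <<'E'
from rig import bot,effector,optics
from h import *
import cv2
u0=.1;R=rot(u0)
m=optics.get_calibration("wrist")["mount"]
bot.goto(tcp(handle(u0)+.11*a,R),R)
o=bot.get_obs();cv2.imwrite("pics/w1.png",optics.grab_frame("wrist")[:,:,::-1]);np.savez("w1.npz",p=o["tool_pos"],R=o["ee_rot"])
print(o["t"])
for d in(.22,.26,.3):
  for t in(0,.15,.3,.45):
    p,Rv=view_pose(m,d,t);q=bot.inverse_kinematics(p,Rv);print(d,t,p.round(3),None if q is None else np.round(q,2))
E
```

```text
2.7417
0.22 0 [0.662 0.046 0.175] [-0.13  0.3   0.17  1.45  0.    3.02]
0.22 0.15 [0.675 0.046 0.176] [-0.12  0.55  0.48  1.65 -0.02  3.03]
0.22 0.3 [0.688 0.046 0.175] [-0.11  0.85  0.87  1.89 -0.03  3.04]
0.22 0.45 [0.701 0.046 0.172] None
0.26 0 [0.675 0.046 0.213] [-0.12  0.34  0.29  1.52  0.    3.02]
0.26 0.15 [0.694 0.046 0.212] [-0.11  0.62  0.64  1.74 -0.02  3.03]
0.26 0.3 [0.712 0.046 0.207] None
0.26 0.45 [0.729 0.046 0.2  ] None
0.3 0 [0.688 0.046 0.251] [-0.12  0.39  0.42  1.6   0.    3.02]
0.3 0.15 [0.712 0.046 0.247] [-0.11  0.73  0.86  1.85 -0.02  3.03]
0.3 0.3 [0.735 0.046 0.24 ] None
0.3 0.45 [0.757 0.046 0.229] None
```

View pics/w1.png

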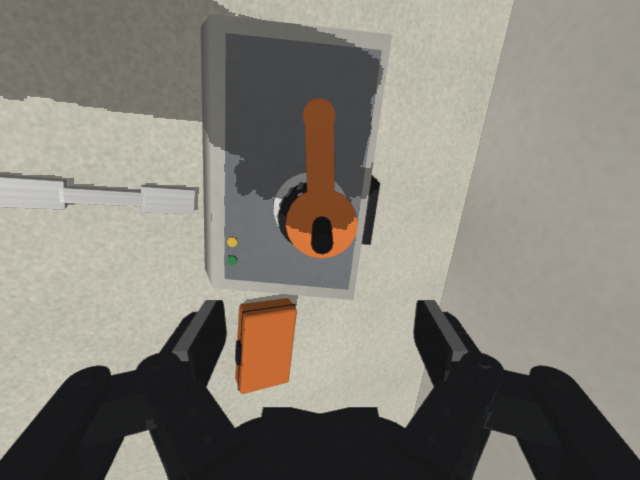

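Wrist view: the post is centred between the fingers at column 321, with its near end around (322,246). I'll check the projection, then grip and swing the guard.

```bash
cat > swing.py <<'E'
from rig import bot,effector,optics
from h import *
import cv2
def arc(u0,u1,rate=.3):
    N=int(np.ceil(abs(u1-u0)/rate))
    for u in np.linspace(u0,u1,N+1)[1:]:
        R=rot(u); bot.line_to(tcp(handle(u),R),R,speed=.1)
def guard_est():
    o=bot.get_obs(); g=o["tool_pos"]+.003*o["ee_rot"][:,0]-PIV
    return np.arctan2(g@n,-g@yb),np.hypot(g@n,g@yb),o
def look(name):
    m=optics.get_calibration("wrist")["mount"]; p,R=view_pose(m,.26,.15); bot.goto(p,R)
    o=bot.get_obs(); im=optics.grab_frame("wrist"); cv2.imwrite(f"pics/{name}.png",im[:,:,::-1]); np.savez(name+".npz",p=o["tool_pos"],R=o["ee_rot"]); return o
E
python3 - <<'E'
from swing import *
d=np.load("w1.npz");c=optics.get_calibration("wrist");m=c["mount"]
def proj(P):
    q=m[:3,:3].T@(d["R"].T@(P-d["p"])-m[:3,3]); return np.array([c["cx"]+c["fx"]*q[0]/q[2],c["cy"]+c["fy"]*q[1]/q[2]])
e=proj(handle(.1)+.017*a);print("post top proj",e,"pivot",proj(PIV+.051*a),"disc",proj(handle(.1)-.029*a))
assert np.linalg.norm(e-[322,246])<15
effector.gripper_to(.6)
R=rot(.1);bot.line_to(tcp(handle(.1),R),R,speed=.12)
print(bot.get_obs()["force"].round(1))
effector.gripper_to(0,40);u,r,o=guard_est();print(u,r,o["grip_width"],o["force"].round(1))
arc(u,1.85)
u,r,o=guard_est();print(u,r,o["grip_width"],o["force"].round(1))
effector.gripper_to(.6);R=rot(1.85);bot.line_to(tcp(handle(1.85)+.06*a,R),speed=.15)
o=look("w2");print(o["t"],o["force"].round(1))
E
```

```text
post top proj [319.55115519 247.02285612] pivot [319.38082235 119.25344838] disc [319.5364728  227.40154848]
[-0.3  0.6  0.7]
0.10650623427031793 0.08517099791914591 0.1774252986792568 [-3.2 -0.3  3.6]
1.8479177611229347 0.08746149909564967 0.17666515608418507 [11.7  4.9  3. ]
11.1 [ 0.  -0.5 -0.4]
```

View pics/w2.png

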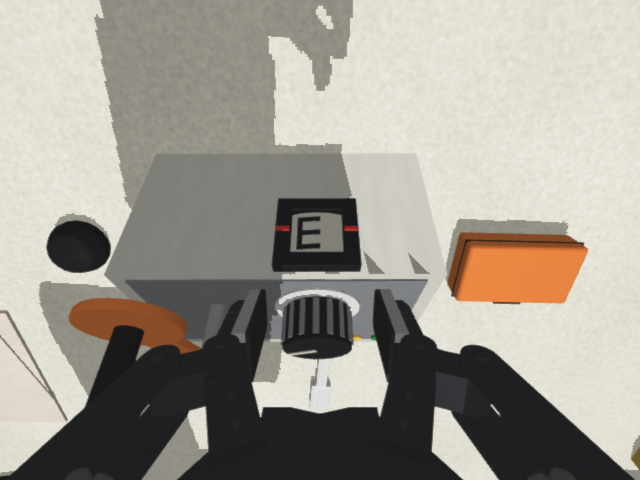

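Seen from the far side (image turned 180°) the window shows a 3. It is centred at column 308 while the marks' midpoint is 316, so it sits about 5 mm toward +y. That puts the dial at about 1.97, so about 1.80 rad is still to turn. The white line agrees.

```bash
cat > turn.py <<'E'
from swing import *
def turn(th0,th1,force=50,lift=.002):
    R=rot(th0);P=KN+lift*a
    effector.gripper_to(1.0); bot.goto(tcp(P+.085*a,R),R); bot.line_to(tcp(P,R),speed=.12)
    print("down",bot.get_obs()["force"].round(1))
    effector.gripper_to(0,force); o=bot.get_obs(); print("grip",o["grip_width"],o["force"].round(1))
    R1=rot(th1);q=bot.inverse_kinematics(tcp(P,R1),R1); print(o["joint_positions"].round(2),np.round(q,2)); bot.movej(q)
    o=bot.get_obs();print("turned",o["grip_width"],o["force"].round(1),o["wrist_torque"].round(2))
    effector.gripper_to(1.0); bot.line_to(tcp(P+.085*a,R1),speed=.15)
E
python3 - <<'E'
from turn import *
turn(-.9,.9); o=look("w3"); print(o["t"])
E
```

```text
down [-0.6 -0.6  0.4]
grip 0.6421122670339021 [-15.7   9.3  10.3]
[-0.18 -0.47 -0.74  0.84  0.08  2.31] [-0.18 -0.46 -0.74  0.83  0.08  0.51]
turned 0.6453878195048104 [-9.6 11.2  8.7] [1.36 1.92 0.86]
19.2917
```

View pics/w3.png

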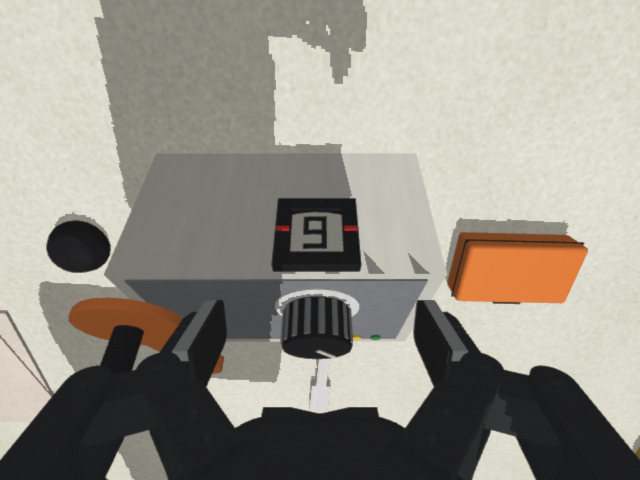

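The window now reads 6 (an upside-down "9" in the image), near column 315. I'll measure it against the red marks.

Run:
```python
import cv2,numpy as np
for f in("w2","w3"):
    im=cv2.imread(f"pics/{f}.png").astype(int);b,g,r=im[...,0],im[...,1],im[...,2]
    red=(r>120)&(g<80);red[:200]=0;red[260:]=0;x=np.where(red)[1];L=x[x<316];Rr=x[x>316]
    x=np.where(red&(np.arange(640)>265)&(np.arange(640)<370))[1];L=x[x<316];Rr=x[x>316]
    print(f,"marks",L.min(),L.max(),Rr.min(),Rr.max(),(L.mean()+Rr.mean())/2)
    d=((im.mean(2)<75)*255).astype('uint8')[195:275,265:370]
    n,l,s,c=cv2.connectedComponentsWithStats(d); print([(265+v[0],265+v[0]+v[2]-1,195+v[1],v[3],v[4]) for v in s[1:] if v[4]>30])
```

```text
w2 marks 276 288 344 357 316.9064407814408
[(np.int32(272), np.int32(360), np.int32(198), np.int32(74), np.int32(4048)), (np.int32(296), np.int32(319), np.int32(216), np.int32(34), np.int32(404))]
w3 marks 277 288 344 357 316.97207958921695
[(np.int32(271), np.int32(360), np.int32(198), np.int32(74), np.int32(4184)), (np.int32(303), np.int32(326), np.int32(216), np.int32(33), np.int32(449))]
```

The 6's centre is at column 314.5 against a frame centre of about 316.5, roughly 1.5 mm or 0.025 rad off, which is well inside tolerance. Next I'll close the guard.

Run:
```python
from swing import *
effector.gripper_to(.7)
R=rot(1.2);bot.goto(tcp(KN+.15*a,R),R)
R=rot(1.85);bot.goto(tcp(handle(1.85)+.08*a,R),R);bot.line_to(tcp(handle(1.85),R),speed=.12)
print(bot.get_obs()["force"].round(1))
effector.gripper_to(0,40);u,r,o=guard_est();print(u,r,o["grip_width"],o["force"].round(1))
arc(1.85,0.04)
for t in(.02,0,-.02,-.04):
    R=rot(t);bot.line_to(tcp(handle(t),R),R,speed=.05);u,r,o=guard_est();F=o["force"]@n;print(t,u,r,o["grip_width"],o["force"].round(1),F.round(1))
    if F>12: break
effector.gripper_to(.7);bot.line_to(tcp(handle(t)+.11*a,R),R)
o=look("w4");print(o["t"],o["force"].round(1))
t=optics.grab_frame("top")[:,:,::-1];w=cv2.imread("pics/w4.png")
cv2.imwrite("pics/fin.png",np.hstack([cv2.resize(t[140:380,130:470],(400,282)),cv2.resize(w,(400,282))]))
```

```text
[0.1 0.7 0.1]
1.8492096489839494 0.08551550142155359 0.17667628467521296 [-2.3 -0.5  4.4]
0.02 0.019490967347658605 0.08366555871487591 0.17558027652226998 [-5.3  6.3  5.6] -2.1
0 0.0001919308979502134 0.0836775810306653 0.17773192926725795 [-5.5  5.7  5.8] -2.3
-0.02 -0.010249294450290151 0.08366257164594816 0.17617624263969794 [1.5 7.3 3.2] 2.8
-0.04 -0.012550402173929394 0.08343637130011448 0.17508001213280233 [14.2  9.1 -2.6] 11.5
30.9833 [-0.5  0.5  0.7]
```

View pics/fin.png

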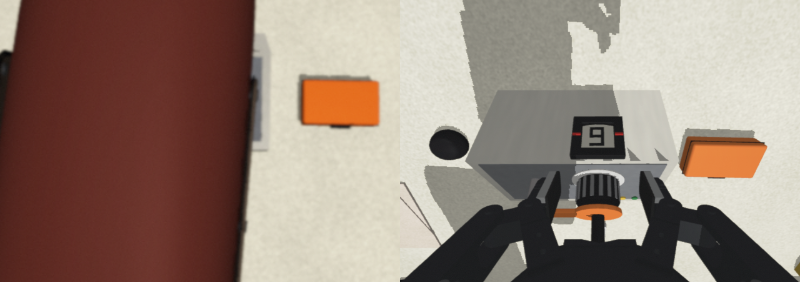

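Run:
```python
from swing import *
im=cv2.imread("pics/w4.png");d=((im.mean(2)<75)*255).astype('uint8')[195:275,265:370]
_,_,s,_=cv2.connectedComponentsWithStats(d);print([(265+v[0],265+v[0]+v[2]-1,v[4]) for v in s[1:] if v[4]>100])
p=bot.get_obs()["tool_pos"]
bot.line_to(p+[-.03,0,.1]); bot.movej([-1.2,.104,.097,1.564,0,1.353]); bot.pause(.3)
t=optics.grab_frame("top").astype(int)[:,:,::-1]; t0=cv2.imread("pics/top0.png").astype(int)
for nm,(x0,x1,y0,y1),f in [("puck",(145,195,195,245),lambda m:m.mean(2)<45),("case",(375,465,195,260),lambda m:(m[...,2]-m[...,0])>80),("post",(285,325,200,245),lambda m:m.mean(2)<45),("paddle",(230,330,190,250),lambda m:(m[...,2]-m[...,0])>80)]:
    print(nm,*[np.mean(np.where(f(q[y0:y1,x0:x1])),1).round(1)[::-1]+[x0,y0] for q in(t0,t)])
cv2.imwrite("pics/top9.png",cv2.resize(t[140:400,130:490].astype('uint8'),(720,520)))
o=bot.get_obs();print(o["t"],o["force"].round(1))
```

```text
[(np.int32(272), np.int32(360), np.int32(4106)), (np.int32(303), np.int32(326), np.int32(461))]
puck [169.4 218. ] [169.4 218. ]
case [419.4 226.8] [411.4 216.7]
post [304.1 233.6] [302.6 217.7]
paddle [286.5 218.3] [288.  223.4]
34.5667 [-0.1  0.1  0.1]
```

View pics/top9.png

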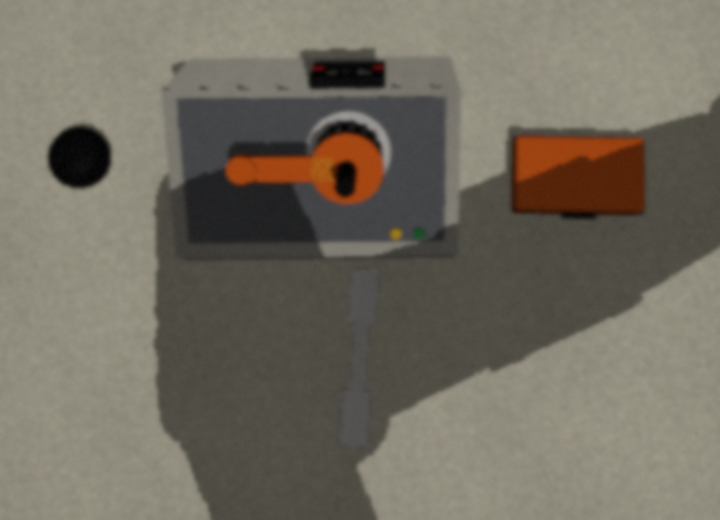

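The case outline (386–452, 208–247) matches its starting place; the shift in the mask is only the arm's shadow. The coupon and puck are unmoved, and the guard is closed.

```bash
python3 -c "
from rig import bot
bot.finish_job()"
```

```text
the job is handed in; nothing more can be done
```

The job is done and handed in at about 34.6 s: the 6 is in the window and the guard is shut. `finish_job` gives no verdict, so the results below are from my own checks.

- **Guard opened:** I gripped the handle post and swung the guard from about 0.1 to 1.85 rad.
- **Dial:** The window showed the 3, about 7 mm toward +y, which puts the dial near 2.0 rad. I turned the knob 1.80 rad in one grip. The 6 sits about 1.5 mm (0.025 rad) from the window's centre, and it was in the same place after the guard was closed.
- **Guard closed:** I swung it back until it met its stop at about -0.01 rad by arm position, with about 11 N of resistance. I then let go and moved clear, and the force reading was about 0.
- **Bystanders:** The weight has not moved in the before-and-after top views, and the case and specimen match their starting outlines.

One check disagreed: the colour mask put the case about 10 pixels (roughly 20 mm) from its start. That came from the arm's shadow falling across it, and its outline in the picture is where it began.

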